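Seat a vial heating block on a hotplate's locating pin and hold it pressed down

TASK

Swing the storage case's latch lever fully clear, lift the lid by its bail until it stands open past upright, and take out the aluminium vial block by its handle. Rest the block level on the tip of the locating pin on the hotplate, its socket about a centimetre off to one side, then slide it across until the socket drops onto the pin, and press it down against the spring until it sits flush on the plate. Finish while still holding it pressed flush with the gripper, with the case left open and the other things on the bench left where they are.

Things in the scene. Friction and masses are not known exactly. Their poses are not given: they have to be found in the camera images.
- case: Open-topped grey plastic storage case, 130 (x) by 170 (y) by 90 mm high, walls 5 mm, fixed to the bench; its inner floor pad is 15 mm above the bench. Origin under its centre at bench level. Its x axis points from its front (where the lid's bail sticks out) to its back (where the lid is hinged), its y axis to the side that carries the latch, z up.
- lid_hinge (a point): Point on the lid's hinge axis, at the middle of the case's back top edge (65 mm behind the case's centre, 93 mm above the bench). The axis runs along the case's y axis.
- lid_bar (a point): Middle of the steel bail bar of the lid: a round bar 10 mm thick, about 80 mm long, parallel to the hinge and 166 mm from it, standing out 36 mm (to its centre) ahead of the lid's front edge in the lid's plane, with a clear gap of 31 mm between bar and lid edge. Shut, it is 93 mm above the bench. Pinched from above with the fingers on its front and back it can turn between them, so the tool may stay upright while the lid swings through the arc.
- lid (a joint): Angle of the lid, rad: 0 shut, 1.57 upright, 1.95 at its back stop. Stiff friction hinge (about 2 N at the bar), which stays where it is left. The lid is a 6 mm plate, 130 by 170 mm. It cannot open while the latch arm lies over it.
- latch_pivot (a point): Vertical pivot axis of the latch, on a bracket outside the case's y side, 107 mm from the case's centre line, at 104 mm height.
- latch_peg (a point): Centre of the upright round steel peg near the end of the latch lever, 13 mm across; it stands 20 mm up from the lever arm (arm top at 108 mm, peg top at 128 mm above the bench; this point at about 117 mm). 50 mm from the pivot. The arm is 13 mm wide and 8 mm thick.
- latch (a joint): Angle of the latch lever, rad: 0 lies straight across the lid; it swings level about the pivot, its peg moving first toward the case's front (-x of the case) and then outward (+y of the case); at 1.57 the lever points to the case's front, alongside the case; stop at 1.65. Clears the lid above about 1.3. Light friction (under 1 N at the peg), stays where left.
- block: Square aluminium vial heating block, 80 by 80 by 40 mm, about 0.5 kg, with six dark shallow rings on top and a bar handle; stands in the case at first. Origin at the centre of its underside, which is the mouth of the round blind socket, 13 mm across and 18 mm deep. z up.
- block_handle (a point): Centre of the block's upright bar handle, 55 mm above the block's underside and over the socket. The handle is 50 mm (its x) by 18 mm (its y, the width to grip) by 30 mm high (its top 70 mm above the underside); its foot is the block's flat top.
- plate_top (a point): Centre of the hotplate's flat white top plate (175 by 185 mm), at its surface, 100 mm above the bench; the steel pin stands here. The hotplate is fixed, a white box 195 mm wide that reaches 175 mm (with its two knobs) in front of and 98 mm behind this point; its x points from the control panel to its back.
- pin: Fixed steel locating pin, 10 mm across and 14 mm tall above the plate, its tip chamfered to 5 mm across over the last 2.5 mm. Origin at its foot, at the plate's surface. The block's underside pushed down on it catches once the socket is within about 3 mm of centred.
- pin_tip (a point): Centre of the pin's tip, 14 mm above the plate.
- sensor (a joint): Spring-loaded steel sensor disc round the pin, 44 mm across, its top 6 mm above the plate. Value = how far it is pushed in, m: 0 free, 0.006 flush. It takes 8 N to start and 14 N when flush (block's weight of 5 N included), so the block alone does not press it in; let go, it lifts the block again.
- vial: Bystander, leave alone: small capped glass vial, 28 mm across, 55 mm tall. Origin under its centre.
- stopper: Bystander, leave alone: cork-brown stopper, 32 mm across, 42 mm tall. Origin under its centre.
- reagent: Bystander, leave alone: amber glass bottle, 72 mm across, 150 mm tall. Origin under its centre.
- jar: Bystander, leave alone: glass jar, 84 mm across, 120 mm tall. Origin under its centre.
- flask: Bystander, leave alone: conical glass flask, 82 mm across, 118 mm tall. Origin under its centre.
- rinse: Bystander, leave alone: white plastic bottle, 64 mm across, 140 mm tall. Origin under its centre.
- spatula: Bystander, leave alone: steel lab spatula lying on the bench, 170 mm long. Origin under its middle.

How it is judged:
By the outcome, as a careful person would: the job done as asked, in the order asked, and still so for the second after the job is handed in, while the arm keeps its last pose, push and grip.
It also fails if it takes over 67 s, if anything falls off the work surface, if the arm or the gripper's body presses on something with over 40 N, if the wrist force passes 120 N, or if a joint passes its speed limit or range.

ROBOT

A 7-joint arm with a two-finger parallel gripper is mounted at the origin on the work surface. World frame = base frame: x ahead of the robot, y to its left, z up, the work surface at z = 0. Lengths are in mm, angles in rad, forces in N, time in s.
With the tool pointing down it reaches from about 400 to 875 mm from the base axis. Payload 4.4 kg.
Tool frame: the origin (TCP) lies at the very end of the fingers, on their centre line; the grasp point (between the pads) lies 19 mm behind it (ctrl.grip_depth is the distance from the TCP to the grasp point, in mm); z points along the fingers, x is the direction in which the jaws open and shut, and the axes are right-handed (so a half turn about z gives the same grasp; the last joint's range is limited). The gripper opens to 85 mm and grips with 20 to 120 N. Pads are 22 mm wide; open, the fingers measure 114 mm over their backs; the gripper's body (76 mm by 85 mm) begins 54 mm behind the grasp point. The pads swing forward as they close: fully open they stand 13 mm farther back than shut.
Start: joints at [1.109, 0.628, 0.038, 1.517, -0.027, 0.996, -0.02], TCP at [250.633, -599.751, 231.313] pointing down, gripper open.
Joint ranges: [-3.06, 3.06], [-0.37, 2.12], [-1.25, 1.32], [0.18, 2.47], [-1.1, 4.24], [0.23, 1.98], [-2.94, 2.94]. Speed limits (rad/s): [2.57, 2.57, 3.14, 3.14, 3.14, 3.14, 3.14].

INTERFACE

Orientations are given as [roll, pitch, yaw] about the fixed x, y, z axes, in that order (R = Rz(yaw) Ry(pitch) Rx(roll)).
In Python, from cell import ctrl gives the robot as it stands.
- The arm moves only by the shell command python3 -m creep 'ROWS'. ROWS is JSON, a list of rows, each an object with "hand": the opening, from 0 (shut) to 1 (fully open); "travel": the shift along the tool's x, y, z in cm, a list of three; "angular": the turn, a rotation vector about the tool's x, y, z in degrees, a list of three. In form: [{"hand": hand, "travel": [tx, ty, tz], "angular": [rx, ry, rz]}, ...]. A call has 1 to 20 rows; each row is the pose to reach, as a shift and turn from the pose measured when the call began, along the tool's axes at that moment; what a row does not reach only later rows make up. A row lasts 1/10 s, in which the tool goes at most 50 mm and 8.59 degrees, less where a joint would pass 70% of its speed; a pose out of reach is approached as far as the arm can. A call with a gripper value outside its range is refused whole. The fingers move at their own pace and stop on an object; the grip force is fixed at half the most. Time passes only in rows, so rows that repeat a pose let the fingers close. It gives the time, the measured TCP pose, the force and the opening at its end, in the units of the state.
- ctrl.read_state(): the state, without advancing time (a new reading comes with each control period).
- ctrl.get_image(name): name is "scene" or "top" or "wrist"; returns a dict with "frame" (400x640x3 uint8, red, green, blue), "fx", "fy", "cx", "cy" (pixels), "origin" and "orientation" of the camera in the world. Camera axes: x right, y down, z forward; pixel columns grow to the right and rows downward; lengths in mm; the calibration is good to about 2 mm. A picture is of the moment at which its call begins. There is no depth.
- ctrl.finish_job(): hands the job in, once; it reports no verdict.
Trained networks look in the newest picture that a camera, given by its name, has taken for a name from the list of things; names that differ only in an ending like _2 or _b are one class to them, and where a whole thing is asked for, a point or a joint stands for the part that bears it (a point fixed in the world has none). Each returns a list of dicts, best first, with "confidence" (0 to 1); they miss things now and then, are a little off and sometimes report something else, mostly with a low value. They report only what shows in the picture. A call takes as long as a camera call.
- ctrl.regions_of(camera, thing): "region" (400x640 bool, what is visible of it).
- ctrl.spot_point(camera, thing): "at" ([x, y, z] in mm, in world coordinates, good to about 4 mm: a listed point, or the origin of a listed thing).
The state is a dict: "clock": time; "qpos": joint angles; "qd": joint speeds; "tau": joint torques, N m; "eef_pos": TCP position; "tool_rot": TCP orientation; "force": force on the tool from outside, world axes, zero at the start; "torque": the same for the moment, N m; "width": finger opening in mm.
Only numpy, scipy, OpenCV 4.12 (cv2) and the standard library are available. Lean on these libraries where they do the work, as an engineer would, in place of code of your own. Each camera call takes 0.05 s, during which the arm holds its last target. There are 200 camera calls.

## Working session

There is one attempt and no reset: what is moved stays moved. The work goes in short steps, Python scripts to look and compute and a shell command to move; the robot and the scene stay as the last step left them, time stands still between calls to the robot, and variables do not carry over. Pictures are saved under pics/ and viewed, about 8 in all and at most 12, crops included, and the job is handed in when it is done.

```bash
mkdir -p pics; ls; cat > h.py <<'E'
from cell import ctrl
import numpy as np, cv2
from scipy.spatial.transform import Rotation as R
def img(n,name):
    d=ctrl.get_image(n); cv2.imwrite(f'pics/{name}.png',d['frame'][:,:,::-1]); return d
def st():
    s=ctrl.read_state(); print('t',round(s['clock'],2),'p',np.round(s['eef_pos'],1),'rpy',np.round(s['tool_rot'],3),'F',np.round(s['force'],1),'w',round(s['width'],1),'q',np.round(s['qpos'],2)); return s
def rel(target,rpy=None):
    "travel (cm) and angular (deg) rows from the current pose to a world target"
    s=ctrl.read_state(); R0=R.from_euler('xyz',s['tool_rot'])
    t=R0.inv().apply(np.array(target)-s['eef_pos'])/10
    a=np.zeros(3) if rpy is None else (R0.inv()*R.from_euler('xyz',rpy)).as_rotvec(degrees=True)
    print('travel',np.round(t,2),'ang',np.round(a,1)); return t,a
def spots(cam,names):
    for n in names:
        for d in ctrl.spot_point(cam,n)[:2]: print(cam,n,np.round(d['at'],1),round(d['confidence'],2))
E
python3 - <<'E'
from h import *
st()
for c in ('scene','top'):
    d=img(c,c+'0'); print(c,d['origin'],d['orientation'],d['fx'])
    spots(c,['case','lid_hinge','lid_bar','latch_pivot','latch_peg','plate_top','pin_tip','vial','stopper','reagent','jar','flask','rinse','spatula'])
E
```

```text
pics
t 0.0 p [ 250.4 -599.2  230.4] rpy [ 3.142e+00  2.000e-03 -1.175e+00] F [-0.   0.4  0.4] w 85.2 q [ 1.11  0.63  0.04  1.52 -0.03  1.   -0.02]
scene [1303.10835869  173.07279409  992.9536497 ] [-2.45223673  0.00720854  1.80382305] 431.8477883900723
scene case [ 507.1 -199.2    1.1] 0.64
scene lid_hinge [ 574.4 -198.5   92.1] 0.81
scene lid_hinge [361.3  -1.    2. ] 0.74
scene lid_bar [ 411.8 -200.    92.1] 0.59
scene latch_pivot [506.1 -99.2 103.2] 0.68
scene latch_pivot [ 601.2 -465.7   -2.2] 0.3
scene latch_peg [ 501.3 -142.9  110.4] 0.59
scene plate_top [561.8 186.5  96.6] 0.91
scene pin_tip [762.3 -57.4  -2.2] 0.63
scene vial [ 6.367e+02  1.000e+00 -4.000e-01] 0.52
scene vial [562.1 191.4  97.4] 0.35
scene stopper [503.5   4.6  -1.7] 0.67
scene reagent [769.9  47.6  -4. ] 0.6
scene jar [763.3 -57.9  -2. ] 0.77
scene jar [504.2  -0.7  -3.8] 0.66
scene flask [ 599.6 -464.1   -0.8] 0.76
scene rinse [588.3 492.   -0.8] 0.93
scene spatula [363.   -0.5   3.3] 0.57
top [ 454.78265858    5.57212836 1631.95472994] [-3.07064591e+00 -1.93612736e-03 -1.54686042e+00] 438.29367273625394
top case [ 508.5 -196.4    1.4] 0.92
top lid_hinge [ 575.6 -197.4   95.9] 0.57
top lid_hinge [7.734e+02 4.800e+01 1.000e-01] 0.3
top lid_bar [ 409.  -206.7   93.1] 0.79
top latch_pivot [506.  -92.6 100.2] 0.42
top latch_peg [ 505.7 -139.6  118.4] 0.4
top latch_peg [ 7.715e+02  4.780e+01 -4.000e-01] 0.34
top plate_top [555.5 187.5 100.8] 0.63
top vial [ 578.4 -196.5   96.8] 0.65
top vial [633.4   3.9   3.2] 0.45
top stopper [ 409.7 -204.4   92.5] 0.59
top stopper [588.4 488.6   0.9] 0.42
top reagent [7.744e+02 4.710e+01 4.000e-01] 0.72
top jar [763.8 -63.5  -1.2] 0.83
top flask [ 595.1 -460.7    2.1] 0.76
top flask [ 505.8 -140.2  116.5] 0.51
top rinse [ 505.7 -197.4    1.4] 0.74
top rinse [585.7 490.2  -1.6] 0.68
top spatula [361.9   1.7   0.5] 0.9
top spatula [506.1 -93.1 101.3] 0.19
```

View pics/scene0.png

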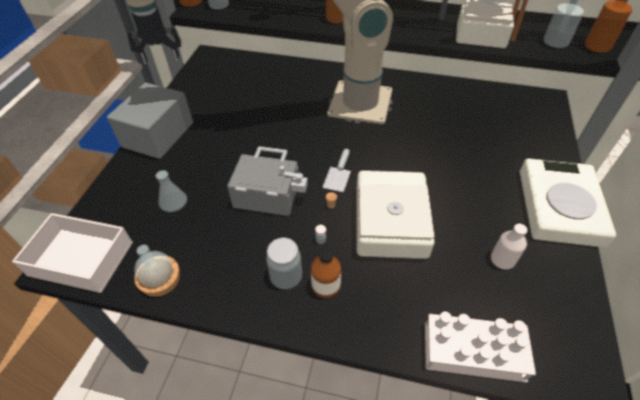

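View pics/top0.png

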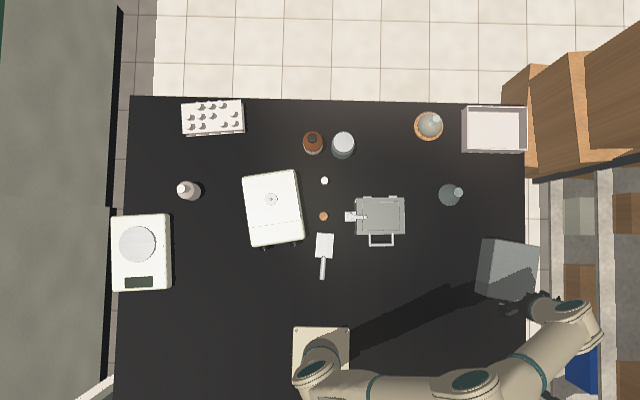

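The networks agree with the pictures. Case at about (507,-198) with a yaw near 0.03, latch arm across the lid at top pixel (355,216), bail in front at (381,240), and hotplate at about (559,187) turned a little. I'm moving above the peg with the jaws at 45° to cage it.

```bash
python3 - <<'E'
from h import *
rel([503,-141,190],[np.pi,0,-np.pi/4])
E
```

```text
travel [-32.6  -40.97   4.13] ang [ -0.    0.  -22.3]
```

```bash
python3 -m creep '[{"hand":1,"travel":[-16,-20,-2],"angular":[0,0,-11]},{"hand":1,"travel":[-16,-20,-2],"angular":[0,0,-11]},{"hand":1,"travel":[-16,-20,-2],"angular":[0,0,-11]},{"hand":1,"travel":[-16,-20,-2],"angular":[0,0,-11]},{"hand":1,"travel":[-16,-20,-2],"angular":[0,0,-11]},{"hand":0.4,"travel":[-32.6,-41,4.1],"angular":[0,0,-22.3]},{"hand":0.4,"travel":[-32.6,-41,4.1],"angular":[0,0,-22.3]},{"hand":0.4,"travel":[-32.6,-41,4.1],"angular":[0,0,-22.3]},{"hand":0.4,"travel":[-32.6,-41,4.1],"angular":[0,0,-22.3]},{"hand":0.4,"travel":[-32.6,-41,4.1],"angular":[0,0,-22.3]},{"hand":0.4,"travel":[-32.6,-41,4.1],"angular":[0,0,-22.3]},{"hand":0.4,"travel":[-32.6,-41,4.1],"angular":[0,0,-22.3]},{"hand":0.4,"travel":[-32.6,-41,4.1],"angular":[0,0,-22.3]},{"hand":0.4,"travel":[-32.6,-41,4.1],"angular":[0,0,-22.3]}]'
python3 - <<'E'
from h import *
st(); d=img('wrist','w1'); print(d['origin'],d['orientation'])
spots('wrist',['latch_peg','latch_pivot','lid_bar','case'])
rel([503,-141,110],[np.pi,0,-np.pi/4])
E
```

```text
clock: 2.9
eef_pos: [502.8, -142.4, 190.5]
tool_rot: [3.141, -0.001, -0.788]
force: [-0.2, -1.1, 0.0]
width: 34.1
t 2.9 p [ 502.8 -142.4  190.5] rpy [ 3.141e+00 -1.000e-03 -7.880e-01] F [-0.2 -1.1  0. ] w 34.1 q [ 0.29  0.5  -0.09  1.91  0.07  0.73 -0.64]
[554.12540431 -90.34269848 332.43168856] [ 2.84653017e+00 -4.65202463e-04 -7.88408895e-01]
wrist latch_peg [506.1   3.6   1.7] 0.68
wrist latch_peg [ 502.8 -139.   117.4] 0.63
wrist latch_pivot [509.1 -93.6 108.1] 0.82
wrist lid_bar [ 405.7 -201.9   92.9] 0.82
wrist lid_bar [ 3.598e+02  1.000e-01 -1.400e+00] 0.63
wrist case [ 506.9 -197.7    1.1] 0.74
travel [-0.07 -0.07  8.06] ang [ 0.  -0.  -0.1]
```

View pics/w1.png

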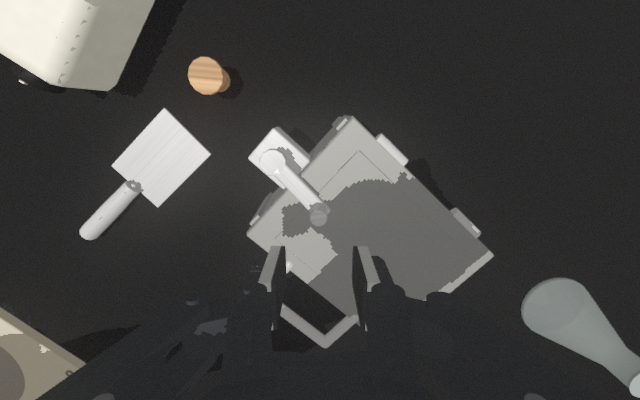

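The peg is at pixel (318,217), centred between the fingers (columns 279 to 360), and the networks agree to about 3 mm. I'm working out the arc.

```bash
python3 - <<'E'
from h import *
piv=np.array([506,-92.])
for th in (0,.25,.5,.75,1,1.25,1.45,1.58):
    a=th-.03; p=piv+50*np.array([-np.sin(a),-np.cos(a)])+np.array([-3,3])*min(1,th*4); print(th,np.round(p),end=' '); rel([*p,112])
E
python3 -m creep '[{"hand":0.4,"travel":[0,-0.1,4],"angular":[0,0,0]},{"hand":0.4,"travel":[0,-0.1,7.9],"angular":[0,0,0]},{"hand":0.4,"travel":[0,-0.1,7.9],"angular":[0,0,0]},{"hand":0.25,"travel":[0,-0.1,7.9],"angular":[0,0,0]},{"hand":0.25,"travel":[0,-0.1,7.9],"angular":[0,0,0]}]'
```

```text
0 [ 507. -142.] travel [ 0.32 -0.32  7.86] ang [0. 0. 0.]
0.25 [ 492. -138.] travel [-1.07  0.48  7.86] ang [0. 0. 0.]
0.5 [ 480. -134.] travel [-2.19  1.01  7.86] ang [0. 0. 0.]
0.75 [ 470. -127.] travel [-3.42  1.25  7.86] ang [0. 0. 0.]
1 [ 462. -117.] travel [-4.66  1.18  7.86] ang [0. 0. 0.]
1.25 [ 456. -106.] travel [-5.85  0.8   7.86] ang [0. 0. 0.]
1.45 [454. -97.] travel [-6.71  0.3   7.86] ang [0. 0. 0.]
1.58 [453. -90.] travel [-7.21 -0.12  7.85] ang [0. 0. 0.]
clock: 3.65
eef_pos: [505.0, -141.7, 113.3]
tool_rot: [-3.14, -0.003, -0.788]
force: [0.3, 0.1, 0.1]
width: 21.3
```

```bash
python3 -m creep '[{"hand":0.25,"travel":[-0.6,0.35,0],"angular":[0,0,0]},{"hand":0.25,"travel":[-1.2,0.7,0],"angular":[0,0,0]},{"hand":0.25,"travel":[-1.7,1.0,0],"angular":[0,0,0]},{"hand":0.25,"travel":[-2.3,1.2,0],"angular":[0,0,0]},{"hand":0.25,"travel":[-2.9,1.35,0],"angular":[0,0,0]},{"hand":0.25,"travel":[-3.5,1.45,0],"angular":[0,0,0]},{"hand":0.25,"travel":[-4.1,1.45,0],"angular":[0,0,0]},{"hand":0.25,"travel":[-4.75,1.4,0],"angular":[0,0,0]},{"hand":0.25,"travel":[-5.4,1.2,0],"angular":[0,0,0]},{"hand":0.25,"travel":[-5.95,1.0,0],"angular":[0,0,0]},{"hand":0.25,"travel":[-6.4,0.7,0],"angular":[0,0,0]},{"hand":0.25,"travel":[-6.8,0.5,0],"angular":[0,0,0]},{"hand":0.25,"travel":[-7.3,0.1,0],"angular":[0,0,0]},{"hand":0.25,"travel":[-7.3,0.1,0],"angular":[0,0,0]},{"hand":0.25,"travel":[-7.3,0.1,0],"angular":[0,0,0]}]'
python3 - <<'E'
from h import *
st()
for c in ('wrist','top','scene'):
    ctrl.get_image(c); spots(c,['latch_peg','latch_pivot','lid_bar'])
E
```

```text
clock: 5.15
eef_pos: [452.9, -90.4, 113.1]
tool_rot: [-3.14, -0.003, -0.788]
force: [-0.2, -0.2, 0.3]
width: 21.1
t 5.15 p [452.9 -90.4 113.1] rpy [-3.14e+00 -3.00e-03 -7.88e-01] F [-0.2 -0.2  0.3] w 21.1 q [ 0.18  0.56 -0.07  2.14  0.08  0.44 -0.74]
wrist latch_peg [456.2 -90.5 117.6] 0.56
wrist latch_pivot [506.7 -90.2 108.6] 0.96
top lid_bar [ 413.1 -203.1   95.3] 0.85
scene latch_peg [454.9 -90.9 114.2] 0.5
scene latch_peg [637.2  -2.7   3.3] 0.32
scene latch_pivot [505.  -95.9 107. ] 0.61
```

Latch reads about 1.57 rad (peg level with the pivot in y, 50 mm ahead of it). Next is the bail.

```bash
python3 - <<'E'
from h import *
rel([408,-202,150],[np.pi,0,.02])
E
```

```text
travel [ 4.74 11.02 -3.7 ] ang [ -0.   -0.2 -46.3]
```

```bash
python3 -m creep '[{"hand":0.3,"travel":[0,0,-3.7],"angular":[0,0,0]},{"hand":0.3,"travel":[4.74,11.02,-3.7],"angular":[0,-0.2,-46.3]},{"hand":0.3,"travel":[4.74,11.02,-3.7],"angular":[0,-0.2,-46.3]},{"hand":0.3,"travel":[4.74,11.02,-3.7],"angular":[0,-0.2,-46.3]},{"hand":0.3,"travel":[4.74,11.02,-3.7],"angular":[0,-0.2,-46.3]},{"hand":0.3,"travel":[4.74,11.02,-3.7],"angular":[0,-0.2,-46.3]},{"hand":0.3,"travel":[4.74,11.02,-3.7],"angular":[0,-0.2,-46.3]},{"hand":0.3,"travel":[4.74,11.02,-3.7],"angular":[0,-0.2,-46.3]},{"hand":0.3,"travel":[4.74,11.02,-3.7],"angular":[0,-0.2,-46.3]}]'
python3 - <<'E'
from h import *
st(); d=img('wrist','w2'); print(d['origin'],d['orientation'],d['fx'],d['cx'],d['cy'])
spots('wrist',['lid_bar','lid_hinge','latch_peg','case'])
E
```

```text
clock: 6.65
eef_pos: [407.9, -202.1, 150.0]
tool_rot: [-3.141, -0.0, 0.018]
force: [0.3, -1.2, -0.3]
width: 25.5
t 6.65 p [ 407.9 -202.1  150. ] rpy [-3.141 -0.     0.018] F [ 0.3 -1.2 -0.3] w 25.5 q [ 0.64  0.5  -0.33  2.12  0.3   0.56  0.1 ]
[ 405.34689339 -128.40812581  292.00122435] [ 2.84748474e+00 -4.67663756e-04  1.74752429e-02] 305.85878719176344 318.70999723234036 204.27916034238078
wrist lid_bar [ 409.5 -204.7   94.9] 0.97
wrist lid_hinge [ 572.  -197.8   93.2] 0.87
wrist latch_peg [454.2 -90.  116.2] 0.88
wrist case [ 505.8 -198.7    0.6] 0.61
wrist case [ 409.  -202.9   96.5] 0.15
```

View pics/w2.png

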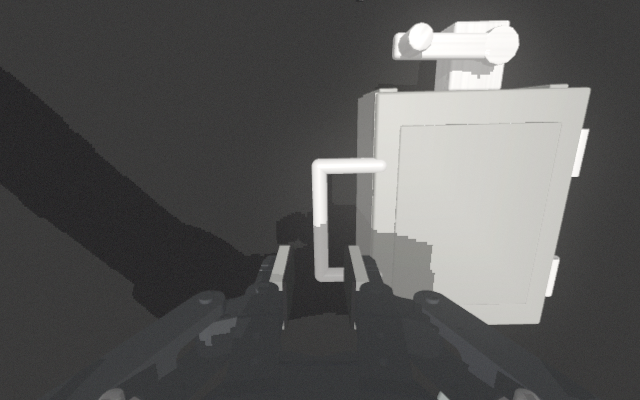

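The bail bar (column 321, rows 165–275) lies midway between the fingers. My projection puts it at (407,-202), matching the networks, so I'm descending and gripping.

```bash
python3 -m creep '[{"hand":0.3,"travel":[0,0,4],"angular":[0,0,0]},{"hand":0.3,"travel":[0,0,6],"angular":[0,0,0]},{"hand":0.3,"travel":[0,0,7],"angular":[0,0,0]},{"hand":0.3,"travel":[0,0,7],"angular":[0,0,0]},{"hand":0,"travel":[0,0,7],"angular":[0,0,0]},{"hand":0,"travel":[0,0,7],"angular":[0,0,0]},{"hand":0,"travel":[0,0,7],"angular":[0,0,0]},{"hand":0,"travel":[0,0,7],"angular":[0,0,0]}]'
python3 - <<'E'
from h import *
s=st(); p=np.array(s['eef_pos']); c=p+[165.9,3.0,0]   # hinge relative to tool, bar 166 mm away
for th in (.15,.3,.5,.7,.9,1.1,1.3,1.5,1.7,1.87):
    q=p+[166*(1-np.cos(th)),3*(1-np.cos(th)),166*np.sin(th)]; print(th,np.round(q),end=' '); rel(q)
E
```

```text
clock: 7.7
eef_pos: [408.8, -202.0, 80.7]
tool_rot: [3.141, -0.002, 0.02]
force: [0.8, 1.8, 0.5]
width: 7.4
t 7.7 p [ 408.8 -202.    80.7] rpy [ 3.141e+00 -2.000e-03  2.000e-02] F [0.8 1.8 0.5] w 7.4 q [ 0.56  0.63 -0.24  2.17  0.39  0.38  0.02]
0.15 [ 411. -202.  106.] travel [ 0.19  0.   -2.48] ang [0. 0. 0.]
0.3 [ 416. -202.  130.] travel [ 0.75  0.   -4.9 ] ang [0. 0. 0.]
0.5 [ 429. -202.  160.] travel [ 2.05  0.01 -7.95] ang [0. 0. 0.]
0.7 [ 448. -201.  188.] travel [ 3.930e+00  1.000e-02 -1.069e+01] ang [0. 0. 0.]
0.9 [ 472. -201.  211.] travel [  6.31   0.02 -12.99] ang [0. 0. 0.]
1.1 [ 500. -200.  229.] travel [  9.1    0.03 -14.77] ang [0. 0. 0.]
1.3 [ 530. -200.  241.] travel [ 12.2    0.03 -15.97] ang [0. 0. 0.]
1.5 [ 563. -199.  246.] travel [ 15.46   0.04 -16.53] ang [0. 0. 0.]
1.7 [ 596. -199.  245.] travel [ 18.78   0.05 -16.42] ang [0. 0. 0.]
1.87 [ 624. -198.  239.] travel [ 21.53   0.05 -15.82] ang [0. 0. 0.]
```

```bash
python3 -m creep '[{"hand":0,"travel":[0.05,0,-1.2],"angular":[0,0,0]},{"hand":0,"travel":[0.2,0,-2.5],"angular":[0,0,0]},{"hand":0,"travel":[0.75,0,-4.9],"angular":[0,0,0]},{"hand":0,"travel":[1.3,0,-6.4],"angular":[0,0,0]},{"hand":0,"travel":[2.05,0,-7.95],"angular":[0,0,0]},{"hand":0,"travel":[2.9,0,-9.3],"angular":[0,0,0]},{"hand":0,"travel":[3.9,0,-10.7],"angular":[0,0,0]},{"hand":0,"travel":[3.9,0,-10.7],"angular":[0,0,0]}]'
python3 - <<'E'
from h import *
st(); img('scene','s1'); spots('scene',['lid_bar','latch_peg'])
E
```

```text
clock: 8.5
eef_pos: [449.0, -200.4, 189.2]
tool_rot: [3.141, -0.005, 0.021]
force: [1.9, 2.7, -2.9]
width: 7.6
t 8.5 p [ 449.  -200.4  189.2] rpy [ 3.141 -0.005  0.021] F [ 1.9  2.7 -2.9] w 7.6 q [ 0.63  0.48 -0.37  1.99  0.26  0.71  0.11]
scene lid_bar [ 452.7 -199.5  198.9] 0.59
scene latch_peg [456.  -90.1 116.3] 0.68
scene latch_peg [ 5.069e+02 -4.000e-01 -1.300e+00] 0.51
```

```bash
python3 -m creep '[{"hand":0,"travel":[1.2,0,-1.2],"angular":[0,0,0]},{"hand":0,"travel":[2.4,0,-2.3],"angular":[0,0,0]},{"hand":0,"travel":[3.8,0,-3.3],"angular":[0,0,0]},{"hand":0,"travel":[5.2,0,-4.1],"angular":[0,0,0]},{"hand":0,"travel":[6.7,0,-4.8],"angular":[0,0,0]},{"hand":0,"travel":[8.3,0,-5.3],"angular":[0,0,0]},{"hand":0,"travel":[9.9,0,-5.65],"angular":[0,0,0]},{"hand":0,"travel":[11.5,0,-5.85],"angular":[0,0,0]},{"hand":0,"travel":[13.2,0,-5.85],"angular":[0,0,0]},{"hand":0,"travel":[14.8,0,-5.7],"angular":[0,0,0]},{"hand":0,"travel":[16.2,0,-5.45],"angular":[0,0,0]},{"hand":0,"travel":[17.6,0,-5.1],"angular":[0,0,0]},{"hand":0,"travel":[17.6,0,-5.1],"angular":[0,0,0]}]'
python3 - <<'E'
from h import *
st(); ctrl.get_image('scene'); spots('scene',['lid_bar','block','block_handle']); ctrl.get_image('top'); spots('top',['block','block_handle'])
E
```

```text
clock: 9.95
eef_pos: [625.5, -193.9, 238.5]
tool_rot: [-3.138, -0.005, 0.024]
force: [2.0, 5.2, 3.6]
width: 7.3
t 9.95 p [ 625.5 -193.9  238.5] rpy [-3.138 -0.005  0.024] F [2.  5.2 3.6] w 7.3 q [ 0.48  0.65 -0.37  1.49  0.25  1.05  0.07]
scene lid_bar [ 626.5 -193.   247.2] 0.59
scene block [ 508.5 -180.8   15.7] 0.6
scene block_handle [ 511.4 -177.9   69.1] 0.48
top block [ 507.7 -184.4   15.8] 0.64
top block_handle [ 510.1 -180.1   67.4] 0.68
```

```bash
python3 -m creep '[{"hand":0.3,"travel":[0,0,0],"angular":[0,0,0]},{"hand":0.3,"travel":[0,0,0],"angular":[0,0,0]},{"hand":0.3,"travel":[0,0,-4],"angular":[0,0,0]},{"hand":0.3,"travel":[0,0,-6],"angular":[0,0,0]},{"hand":0.8,"travel":[-5,-1,-6],"angular":[0,0,0]},{"hand":0.8,"travel":[-10,-1,-5],"angular":[0,0,0]},{"hand":0.8,"travel":[-11.7,-1.4,-1],"angular":[0,0,0]},{"hand":0.8,"travel":[-11.7,-1.4,1],"angular":[0,0,0]},{"hand":0.8,"travel":[-11.7,-1.4,1],"angular":[0,0,0]}]'
python3 - <<'E'
from h import *
st(); d=img('wrist','w3'); print(d['origin'],d['orientation'],d['fx'],d['cx'],d['cy'])
spots('wrist',['block','block_handle','lid_hinge','case'])
E
```

```text
clock: 11.2
eef_pos: [503.8, -183.6, 225.9]
tool_rot: [-3.137, 0.002, 0.022]
force: [0.0, -0.7, -0.7]
width: 68.6
t 11.2 p [ 503.8 -183.6  225.9] rpy [-3.137e+00  2.000e-03  2.200e-02] F [ 0.  -0.7 -0.7] w 68.6 q [ 0.56  0.5  -0.39  1.83  0.23  0.86  0.09]
[ 501.28498161 -110.46767856  368.20212943] [2.85142026e+00 1.30426979e-03 2.09249049e-02] 305.85878719176344 318.70999723234036 204.27916034238078
wrist block [ 505.5 -183.    14. ] 0.71
wrist block_handle [ 507.  -184.1   68.8] 0.76
wrist lid_hinge [ 576.3 -192.9   86.7] 0.97
wrist case [ 621.9 -192.6  249.9] 0.66
```

View pics/w3.png

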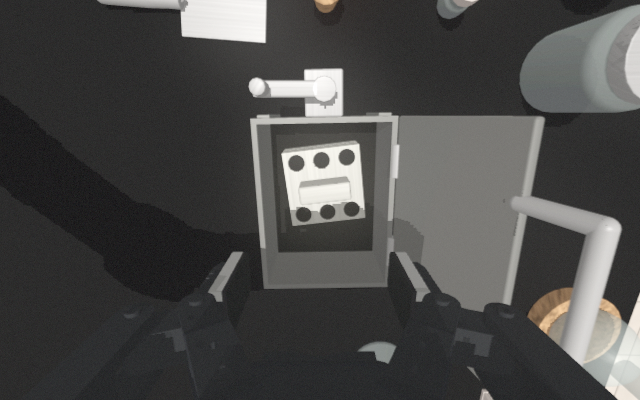

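```bash
python3 - <<'E'
import cv2
im=cv2.imread('pics/w3.png')[130:235,265:385]; cv2.imwrite('pics/w3c.png',cv2.resize(im,None,fx=5,fy=5,interpolation=cv2.INTER_CUBIC))
E
```

```text
(no output)
```

View pics/w3c.png

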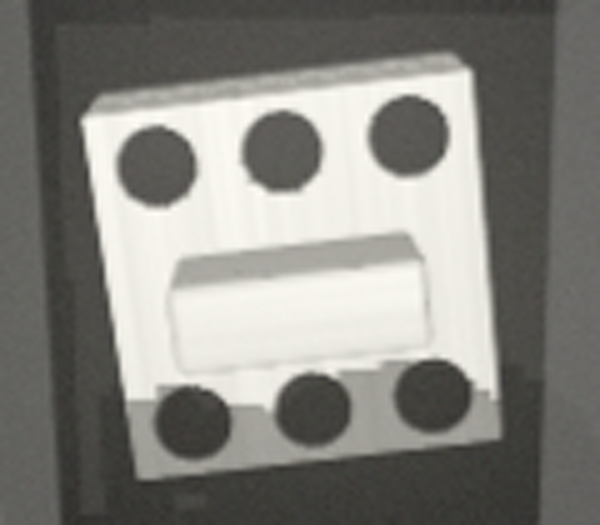

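The block (crop corners (83,118), (470,70), (500,438), (138,478)) sits slightly turned in the case, with the handle top at (168,290) to (432,345) in the crop. I'm projecting both outlines.

```bash
cat >> h.py <<'E'
def proj(d,uv,z):
    r=R.from_euler('xyz',d['orientation']).apply([(uv[0]-d['cx'])/d['fx'],(uv[1]-d['cy'])/d['fy'],1]); o=np.array(d['origin'])
    return o+r*(z-o[2])/r[2]
E
python3 - <<'E'
from h import *
d=dict(origin=[501.28498161,-110.46767856,368.20212943],orientation=[2.85142026e+00,1.30426979e-03,2.09249049e-02],fx=305.859,fy=305.859,cx=318.71,cy=204.28)
for c,z in (([(83,118),(470,70),(500,438),(138,478)],55),([(168,290),(425,258),(432,345),(182,374)],85)):
    P=np.array([proj(d,(265+u/5,130+v/5),z)[:2] for u,v in c]); print(np.round(P,1).tolist(),'mid',P.mean(0).round(1))
    for i in range(4): e=P[(i+1)%4]-P[i]; print(np.hypot(*e).round(1),round(np.arctan2(e[1],e[0]),3))
E
```

```text
[[463.9, -150.9], [542.2, -139.6], [553.2, -218.0], [474.8, -228.9]] mid [ 508.5 -184.3]
79.0 0.143
79.1 -1.43
79.2 -3.003
78.7 1.71
[[483.2, -179.3], [531.8, -172.0], [534.0, -189.1], [486.0, -195.9]] mid [ 508.7 -184.1]
49.1 0.148
17.2 -1.442
48.5 -3.0
16.9 1.734
```

```bash
python3 - <<'E'
from h import *
rel([508.6,-184.2,150],[np.pi,0,1.713])
E
```

```text
travel [-0.05  0.14  7.95] ang [  0.2  -0.4 -96.8]
```

```bash
python3 -m creep '[{"hand":0.7,"travel":[0,0.1,0],"angular":[0.2,-0.4,-96.8]},{"hand":0.7,"travel":[0,0.1,0],"angular":[0.2,-0.4,-96.8]},{"hand":0.7,"travel":[0,0.1,0],"angular":[0.2,-0.4,-96.8]},{"hand":0.7,"travel":[0,0.1,0],"angular":[0.2,-0.4,-96.8]},{"hand":0.7,"travel":[0,0.1,2],"angular":[0.2,-0.4,-96.8]},{"hand":0.7,"travel":[0,0.1,4],"angular":[0.2,-0.4,-96.8]},{"hand":0.7,"travel":[0,0.1,6],"angular":[0.2,-0.4,-96.8]},{"hand":0.7,"travel":[0,0.1,8],"angular":[0.2,-0.4,-96.8]},{"hand":0.7,"travel":[0,0.1,8],"angular":[0.2,-0.4,-96.8]},{"hand":0.7,"travel":[0,0.1,8],"angular":[0.2,-0.4,-96.8]},{"hand":0.7,"travel":[0,0.1,8],"angular":[0.2,-0.4,-96.8]},{"hand":0.7,"travel":[0,0.1,8],"angular":[0.2,-0.4,-96.8]},{"hand":0.7,"travel":[0,0.1,8],"angular":[0.2,-0.4,-96.8]},{"hand":0.7,"travel":[0,0.1,8],"angular":[0.2,-0.4,-96.8]}]'
python3 - <<'E'
from h import *
st(); ctrl.get_image('wrist'); spots('wrist',['block_handle','block']); rel([508.6,-184.2,59],[np.pi,0,1.713])
E
```

```text
clock: 12.85
eef_pos: [509.7, -184.1, 150.0]
tool_rot: [3.14, 0.001, 1.711]
force: [0.6, 0.6, -0.5]
width: 59.8
t 12.85 p [ 509.7 -184.1  150. ] rpy [3.140e+00 1.000e-03 1.711e+00] F [ 0.6  0.6 -0.5] w 59.8 q [ 0.79  0.7  -0.78  1.89  0.66  0.83  1.37]
wrist block_handle [ 509.3 -181.4   69.4] 0.63
wrist block [ 508.3 -185.    14.5] 0.83
travel [-0.01 -0.09  9.08] ang [ 0.1  0.  -0. ]
```

```bash
python3 -m creep '[{"hand":0.7,"travel":[0,-0.1,4],"angular":[0,0,0]},{"hand":0.7,"travel":[0,-0.1,7],"angular":[0,0,0]},{"hand":0.6,"travel":[0,-0.1,9],"angular":[0,0,0]},{"hand":0.5,"travel":[0,-0.1,9],"angular":[0,0,0]},{"hand":0,"travel":[0,-0.1,9],"angular":[0,0,0]},{"hand":0,"travel":[0,-0.1,9],"angular":[0,0,0]},{"hand":0,"travel":[0,-0.1,9],"angular":[0,0,0]},{"hand":0,"travel":[0,-0.1,9],"angular":[0,0,0]},{"hand":0,"travel":[0,-0.1,9],"angular":[0,0,0]}]'
python3 -c "
from h import *
st()"
```

```text
clock: 13.9
eef_pos: [509.5, -184.0, 61.1]
tool_rot: [3.138, 0.001, 1.712]
force: [-0.7, 0.8, 6.1]
width: 17.1
t 13.9 p [ 509.5 -184.    61.1] rpy [3.138e+00 1.000e-03 1.712e+00] F [-0.7  0.8  6.1] w 17.1 q [ 0.71  0.81 -0.65  1.95  0.81  0.66  1.25]
```

```bash
python3 -m creep '[{"hand":0,"travel":[0,0,-2],"angular":[0,0,0]},{"hand":0,"travel":[0,0,-5],"angular":[0,0,0]},{"hand":0,"travel":[0,0,-9],"angular":[0,0,0]},{"hand":0,"travel":[0,0,-13],"angular":[0,0,0]},{"hand":0,"travel":[2,0.6,-15],"angular":[0,0,0]},{"hand":0,"travel":[5,1.6,-15],"angular":[0,0,0]},{"hand":0,"travel":[9,2.8,-15],"angular":[0,0,0]},{"hand":0,"travel":[13,4,-15],"angular":[0,0,0]},{"hand":0,"travel":[17,5.2,-15],"angular":[0,0,0]},{"hand":0,"travel":[21,6.4,-15],"angular":[0,0,0]},{"hand":0,"travel":[24,7.2,-15],"angular":[0,0,0]},{"hand":0,"travel":[26,7.7,-15],"angular":[0,0,0]},{"hand":0,"travel":[26,7.7,-15],"angular":[0,0,0]},{"hand":0,"travel":[26,7.7,-15],"angular":[0,0,0]}]'
python3 - <<'E'
from h import *
st(); 
for c in ('wrist','top','scene'):
    d=img(c,c+'5'); print({k:np.round(v,5).tolist() for k,v in d.items() if k!='frame'}); spots(c,['plate_top','pin_tip','pin','sensor','block','block_handle','lid_bar'])
E
```

```text
clock: 15.3
eef_pos: [547.8, 83.9, 210.5]
tool_rot: [3.14, 0.003, 1.713]
force: [-1.1, -0.1, -5.3]
width: 17.2
t 15.3 p [547.8  83.9 210.5] rpy [3.140e+00 3.000e-03 1.713e+00] F [-1.1 -0.1 -5.3] w 17.2 q [ 0.31  0.63 -0.82  1.8   0.56  0.96  0.97]
{'fx': 305.85879, 'fy': 305.85879, 'cx': 318.71, 'cy': 204.27916, 'origin': [472.9804, 73.3464, 352.3268], 'orientation': [2.84452, 0.00206, 1.71246]}
wrist plate_top [557.6 188.7 104.6] 0.97
wrist plate_top [586.6 493.9   2.9] 0.27
wrist pin_tip [560.3 184.5 116. ] 0.6
wrist pin [555.7 185.7 100.2] 0.56
wrist pin [559.3 186.3 113.8] 0.19Traceback (most recent call last):
  File "<stdin>", line 4, in <module>
  File "h.py", line 16, in spots
    for d in ctrl.spot_point(cam,n)[:2]: print(cam,n,np.round(d['at'],1),round(d['confidence'],2))
             ~~~~~~~~~~~~~~~^^^^^^^
ValueError: it knows: block, block_handle, case, flask, jar, latch_peg, latch_pivot, lid_bar, lid_hinge, pin, pin_tip, plate_top, reagent, rinse, spatula, stopper, vial
```

View pics/wrist5.png

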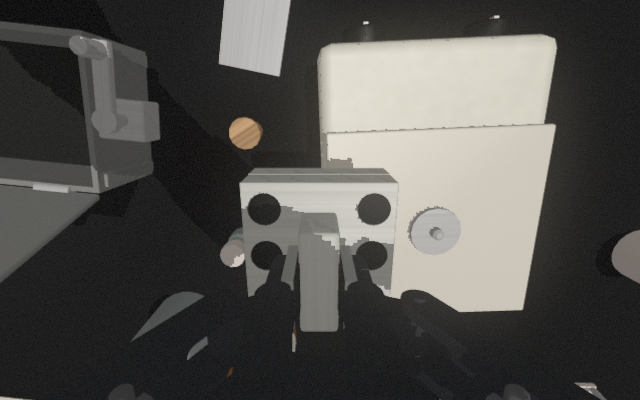

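The block is held level. The pin tip shows at pixel (438,234), with the sensor disc around it centred at about (436,231). I'm refining with the disc ellipse and checking the block in the hand.

```bash
python3 - <<'E'
from h import *
d={'fx':305.85879,'fy':305.85879,'cx':318.71,'cy':204.27916,'origin':[472.9804,73.3464,352.3268],'orientation':[2.84452,0.00206,1.71246]}
g=cv2.imread('pics/wrist5.png',0); c=g[195:270,400:475]
m=(c<195).astype(np.uint8)
print('plate/disc',g[215,480],g[222,425])
t=(int(g[215,480])+int(g[222,425]))//2
m=(c<t).astype(np.uint8); n,l,s,ce=cv2.connectedComponentsWithStats(m)
k=l[25,22]; cs,_=cv2.findContours((l==k).astype(np.uint8),0,1); e=cv2.fitEllipse(max(cs,key=len)); print(s[k],e)
u=(400+e[0][0],195+e[0][1]); print('disc',u,proj(d,u,106).round(1)); print('tip',proj(d,(438,234),114).round(1))
for uv in ((243,182),(396,182)): print('blk',proj(d,uv,204.5).round(1))
for uv in ((302,213),(338,213)): print('hdl',proj(d,uv,234.5).round(1))
big=cv2.resize(cv2.imread('pics/wrist5.png')[195:270,395:480],None,fx=7,fy=7,interpolation=cv2.INTER_CUBIC); cv2.imwrite('pics/pin.png',big)
for cam in ('top','scene'):
    ctrl.get_image(cam); spots(cam,['plate_top','pin_tip','pin','block','lid_bar'])
E
```

```text
plate/disc 199 183
[   7   11   54   50 2018] ((33.98488998413086, 35.338260650634766), (47.37559509277344, 52.5562858581543), 75.74636840820312)
disc (433.98488998413086, 230.33826065063477) [556.9 185.4 106. ]
tip [556.9 185.9 114. ]
blk [511.7  40.7 204.5]
blk [501.  115.6 204.5]
hdl [513.4  72.  234.5]
hdl [511.3  86.5 234.5]
top plate_top [557.2 188.2 104. ] 0.81
top plate_top [ 509.1 -195.1    0.7] 0.5
top pin_tip [504.7 -93.9 103.2] 0.34
top pin_tip [ 582.3 -194.4   91.7] 0.27
top lid_bar [ 624.3 -194.5  249.7] 0.98
scene plate_top [562.6 188.5  99.2] 0.58
scene pin [457.7 -92.3 116.8] 0.57
scene block [548.4  87.4 166.5] 0.91
scene lid_bar [ 624.1 -191.7  245. ] 0.96
```

View pics/pin.png

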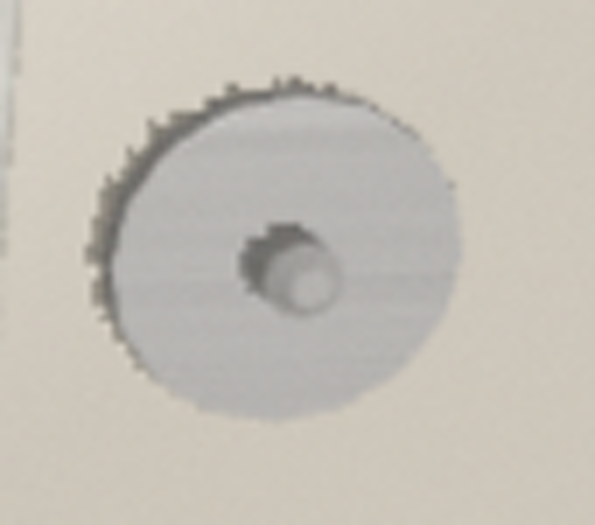

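```bash
python3 - <<'E'
from h import *
st(); rel([548.8,185.6,165],[np.pi,0,1.713])
E
```

```text
t 16.1 p [548.5  84.4 211. ] rpy [3.138e+00 1.000e-03 1.712e+00] F [-0.3 -0.4 -4.6] w 16.8 q [ 0.31  0.63 -0.82  1.8   0.56  0.96  0.97]
travel [10.02  1.44  4.59] ang [ 0.2  0.1 -0. ]
```

```bash
python3 -m creep '[{"hand":0,"travel":[2,0.3,0],"angular":[0.2,0.1,0]},{"hand":0,"travel":[5,0.7,0],"angular":[0.2,0.1,0]},{"hand":0,"travel":[8,1.15,0],"angular":[0.2,0.1,0]},{"hand":0,"travel":[10,1.45,0.5],"angular":[0.2,0.1,0]},{"hand":0,"travel":[10,1.45,2],"angular":[0.2,0.1,0]},{"hand":0,"travel":[10,1.45,3.5],"angular":[0.2,0.1,0]},{"hand":0,"travel":[10,1.45,4.4],"angular":[0.2,0.1,0]},{"hand":0,"travel":[10,1.45,4.6],"angular":[0.2,0.1,0]},{"hand":0,"travel":[10,1.45,4.6],"angular":[0.2,0.1,0]}]'
python3 - <<'E'
from h import *
st(); img('wrist','w6'); spots('wrist',['block','plate_top']); ctrl.get_image('scene'); spots('scene',['block','plate_top']); rel([548.8,185.6,161],[np.pi,0,1.713])
E
```

```text
clock: 17.0
eef_pos: [549.0, 184.4, 164.4]
tool_rot: [-3.141, 0.0, 1.711]
force: [-0.1, -0.6, -5.8]
width: 17.2
t 17.0 p [549.  184.4 164.4] rpy [-3.141  0.     1.711] F [-0.1 -0.6 -5.8] w 17.2 q [ 0.09  0.72 -0.76  1.77  0.61  0.9   0.77]
wrist block [546.8 184.3 121. ] 0.94
scene block [549.9 190.  119.1] 0.61
scene block [769.5  47.6  -1.2] 0.47
scene plate_top [562.3 188.1 100.1] 0.96
travel [ 0.02 -0.05  0.45] ang [ 0.1 -0.  -0.1]
```

View pics/w6.png

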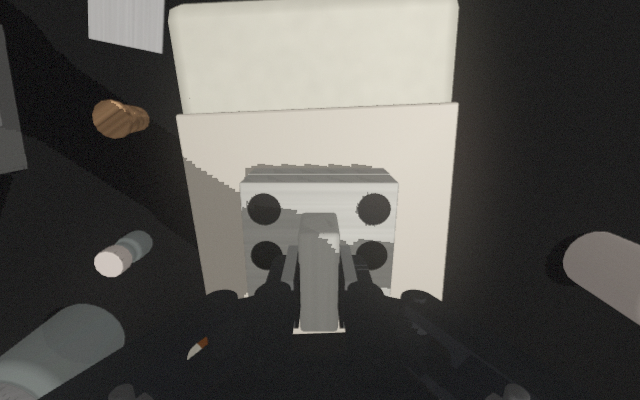

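The block hovers level over the plate (front edge at row 182, plate edge at rows 105–115). I'm now feeling down for the pin tip.

```bash
for i in 1; do python3 -m creep '[{"hand":0,"travel":[0.1,0,0.1],"angular":[0,0,0]},{"hand":0,"travel":[0.1,0,0.2],"angular":[0,0,0]},{"hand":0,"travel":[0.1,0,0.3],"angular":[0,0,0]},{"hand":0,"travel":[0.1,0,0.3],"angular":[0,0,0]}]'; python3 -m creep '[{"hand":0,"travel":[0,0,0.1],"angular":[0,0,0]},{"hand":0,"travel":[0,0,0.1],"angular":[0,0,0]}]'; done
```

```text
clock: 17.7
eef_pos: [549.0, 186.3, 162.3]
tool_rot: [3.141, -0.0, 1.712]
force: [0.4, -0.5, -5.4]
width: 17.1
clock: 17.9
eef_pos: [548.9, 186.2, 161.1]
tool_rot: [3.141, -0.0, 1.712]
force: [-0.3, 0.3, -4.9]
width: 16.9
```

```bash
python3 -m creep '[{"hand":0,"travel":[0,0,0.1],"angular":[0,0,0]},{"hand":0,"travel":[0,0,0.1],"angular":[0,0,0]}]'; python3 -m creep '[{"hand":0,"travel":[0,0,0.1],"angular":[0,0,0]},{"hand":0,"travel":[0,0,0.1],"angular":[0,0,0]}]'
```

```text
clock: 18.1
eef_pos: [549.0, 186.3, 160.2]
tool_rot: [3.141, -0.0, 1.712]
force: [-0.0, -0.2, -4.1]
width: 16.9
clock: 18.3
eef_pos: [549.1, 186.4, 159.9]
tool_rot: [3.141, 0.0, 1.712]
force: [-1.8, -0.9, 3.8]
width: 16.7
```

Contact at TCP z = 160.0, as predicted for the pin tip. The block is resting on the pin with the socket about 1 cm short, so I'm starting the slide.

```bash
python3 -m creep '[{"hand":0,"travel":[0,0,0.05],"angular":[0,0,0]},{"hand":0,"travel":[0,0,0.05],"angular":[0,0,0]},{"hand":0,"travel":[0,0,0.05],"angular":[0,0,0]}]'; python3 -m creep '[{"hand":0,"travel":[0,0.1,0.05],"angular":[0,0,0]},{"hand":0,"travel":[0,0.2,0.05],"angular":[0,0,0]},{"hand":0,"travel":[0,0.3,0.05],"angular":[0,0,0]},{"hand":0,"travel":[0,0.4,0.05],"angular":[0,0,0]},{"hand":0,"travel":[0,0.5,0.05],"angular":[0,0,0]},{"hand":0,"travel":[0,0.5,0.05],"angular":[0,0,0]}]'; python3 -m creep '[{"hand":0,"travel":[0,0.1,0.06],"angular":[0,0,0]},{"hand":0,"travel":[0,0.2,0.06],"angular":[0,0,0]},{"hand":0,"travel":[0,0.2,0.06],"angular":[0,0,0]}]'
```

```text
clock: 18.6
eef_pos: [549.1, 186.4, 159.9]
tool_rot: [3.14, 0.0, 1.712]
force: [-2.5, -1.3, 5.1]
width: 16.6
clock: 19.2
eef_pos: [551.9, 187.2, 159.8]
tool_rot: [-3.139, 0.001, 1.713]
force: [-6.9, -2.7, 8.9]
width: 16.6
clock: 19.5
eef_pos: [552.1, 187.3, 159.8]
tool_rot: [-3.136, 0.002, 1.713]
force: [-6.5, -3.5, 10.9]
width: 17.1
```

```bash
python3 -m creep '[{"hand":0,"travel":[0,0.1,0],"angular":[0,0,0]},{"hand":0,"travel":[0,0.2,0],"angular":[0,0,0]},{"hand":0,"travel":[0,0.3,0],"angular":[0,0,0]},{"hand":0,"travel":[0,0.4,0],"angular":[0,0,0]},{"hand":0,"travel":[0,0.5,0],"angular":[0,0,0]},{"hand":0,"travel":[0,0.5,0],"angular":[0,0,0]}]'; python3 -m creep '[{"hand":0,"travel":[0,0.2,0.02],"angular":[0,0,0]},{"hand":0,"travel":[0,0.3,0.02],"angular":[0,0,0]},{"hand":0,"travel":[0,0.4,0.02],"angular":[0,0,0]},{"hand":0,"travel":[0,0.4,0.02],"angular":[0,0,0]}]'
```

```text
clock: 20.1
eef_pos: [557.0, 188.2, 159.2]
tool_rot: [-3.136, 0.002, 1.713]
force: [-0.0, -0.4, -4.6]
width: 16.7
clock: 20.5
eef_pos: [561.3, 188.7, 158.6]
tool_rot: [-3.136, 0.002, 1.713]
force: [0.1, -0.8, -5.1]
width: 16.8
```

The vertical load dropped to the bare block weight at z 158.6, below the contact height, so the socket is over the pin. I'm lowering gently.

```bash
python3 -m creep '[{"hand":0,"travel":[0,-0.1,0.1],"angular":[-0.3,0,0],"hand":0},{"hand":0,"travel":[0,-0.1,0.2],"angular":[-0.3,0,0]},{"hand":0,"travel":[0,-0.1,0.3],"angular":[-0.3,0,0]},{"hand":0,"travel":[0,-0.1,0.3],"angular":[-0.3,0,0]}]'; python3 -c "
from h import *
s=st(); print(np.round(s['torque'],2))"
```

```text
clock: 20.9
eef_pos: [560.2, 188.5, 155.5]
tool_rot: [-3.141, 0.002, 1.713]
force: [0.1, -0.7, -4.6]
width: 16.8
t 20.9 p [560.2 188.5 155.5] rpy [-3.141e+00  2.000e-03  1.713e+00] F [ 0.1 -0.7 -4.6] w 16.8 q [ 0.08  0.74 -0.75  1.75  0.62  0.91  0.77]
[ 0.    0.03 -0.01]
```

```bash
python3 -m creep '[{"hand":0,"travel":[0,0,0.1],"angular":[0,0,0]},{"hand":0,"travel":[0,0,0.25],"angular":[0,0,0]},{"hand":0,"travel":[0,0,0.4],"angular":[0,0,0]},{"hand":0,"travel":[0,0,0.4],"angular":[0,0,0]}]'; python3 -m creep '[{"hand":0,"travel":[0,0,0.1],"angular":[0,0,0]},{"hand":0,"travel":[0,0,0.2],"angular":[0,0,0]},{"hand":0,"travel":[0,0,0.2],"angular":[0,0,0]}]'
```

```text
clock: 21.3
eef_pos: [560.3, 188.6, 152.1]
tool_rot: [-3.141, 0.002, 1.713]
force: [-2.3, -1.9, 3.6]
width: 16.9
clock: 21.6
eef_pos: [560.3, 188.6, 150.5]
tool_rot: [3.141, 0.002, 1.713]
force: [-2.3, -1.1, 4.8]
width: 16.7
```

The sensor spring started at z 152, as expected. I'm pressing on to flush.

```bash
python3 -m creep '[{"hand":0,"travel":[0,0,0.15],"angular":[0,0,0]},{"hand":0,"travel":[0,0,0.3],"angular":[0,0,0]},{"hand":0,"travel":[0,0,0.45],"angular":[0,0,0]},{"hand":0,"travel":[0,0,0.5],"angular":[0,0,0]},{"hand":0,"travel":[0,0,0.5],"angular":[0,0,0]}]'; python3 -m creep '[{"hand":0,"travel":[0,0,0.1],"angular":[0,0,0]},{"hand":0,"travel":[0,0,0.15],"angular":[0,0,0]},{"hand":0,"travel":[0,0,0.15],"angular":[0,0,0]},{"hand":0,"travel":[0,0,0.15],"angular":[0,0,0]}]'; python3 -c "
from h import *
s=st(); print(np.round(s['torque'],2))"
```

```text
clock: 22.1
eef_pos: [560.3, 188.6, 146.3]
tool_rot: [3.141, 0.003, 1.713]
force: [-4.0, -2.8, 10.0]
width: 16.7
clock: 22.5
eef_pos: [560.2, 188.6, 146.3]
tool_rot: [3.14, 0.003, 1.713]
force: [-5.3, -3.1, 13.4]
width: 16.9
t 22.5 p [560.2 188.6 146.3] rpy [3.140e+00 3.000e-03 1.713e+00] F [-5.3 -3.1 13.4] w 16.9 q [ 0.07  0.75 -0.74  1.76  0.64  0.89  0.76]
[-0.67  1.13  0.01]
```

```bash
python3 -m creep '[{"hand":0,"travel":[0,-0.05,0.15],"angular":[0,0,0]},{"hand":0,"travel":[0,-0.05,0.2],"angular":[0,0,0]},{"hand":0,"travel":[0,-0.05,0.2],"angular":[0,0,0]},{"hand":0,"travel":[0,-0.05,0.2],"angular":[0,0,0]},{"hand":0,"travel":[0,-0.05,0.2],"angular":[0,0,0]}]'; python3 - <<'E'
from h import *
s=st(); print(np.round(s['torque'],2))
d=img('scene','s9'); spots('scene',['block','lid_bar','latch_peg','vial','stopper','reagent','jar','flask','rinse','spatula'])
cv2.imwrite('pics/s9c.png',cv2.resize(d['frame'][110:310,220:460,::-1],None,fx=3,fy=3))
ctrl.get_image('top'); spots('top',['vial','stopper','spatula']); st()
E
```

```text
clock: 23.0
eef_pos: [560.1, 188.6, 146.2]
tool_rot: [3.139, 0.004, 1.712]
force: [-6.1, -3.7, 16.5]
width: 16.8
t 23.0 p [560.1 188.6 146.2] rpy [3.139 0.004 1.712] F [-6.1 -3.7 16.5] w 16.8 q [ 0.07  0.75 -0.74  1.76  0.64  0.89  0.76]
[-0.74  1.16 -0.02]
scene block [560.2 190.1  99.2] 0.85
scene lid_bar [ 628.9 -197.2  249.5] 0.79
scene latch_peg [456.6 -92.3 113. ] 0.69
scene latch_peg [560.  193.9 103. ] 0.47
scene vial [766.8  41.6  -2. ] 0.74
scene vial [ 598.7 -461.    -1.9] 0.69
scene stopper [507.3   3.8  -0.7] 0.5
scene reagent [7.682e+02 4.620e+01 5.000e-01] 0.86
scene jar [ 7.644e+02 -5.770e+01 -4.000e-01] 0.86
scene flask [ 597.4 -461.3   -1. ] 0.92
scene flask [ 508.7 -201.6    3. ] 0.72
scene rinse [589.1 494.6   1. ] 0.76
scene rinse [ 628.7 -194.   249.3] 0.64
scene spatula [361.1  -1.9   1.5] 0.57
top vial [636.4   2.9  -1.3] 0.41
top stopper [508.   -2.5   0.7] 0.51
t 23.75 p [560.2 188.6 146.2] rpy [3.139 0.004 1.712] F [-5.6 -3.7 16.7] w 16.6 q [ 0.07  0.75 -0.74  1.76  0.64  0.89  0.76]
```

View pics/s9c.png

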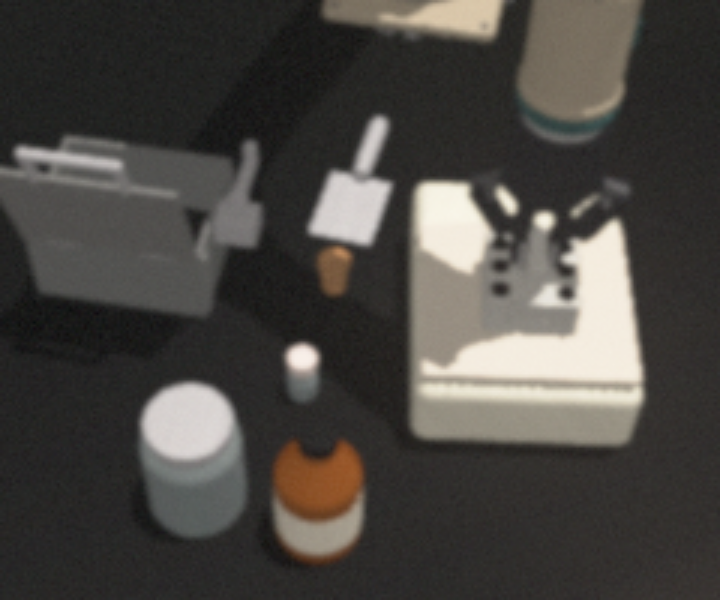

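The picture shows the block down on the plate and still gripped, the lid standing open, the latch swung clear, and the other things where they were. The height stayed at 146.2–146.3 while the push rose from 10 to 16.7 N, so the block is flush. I'm handing in.

```bash
python3 -c "
from h import *
print(ctrl.finish_job()); st()"
```

```text
the job is handed in; nothing more can be done
None
the job is handed in; nothing more can be done
```

The block is on the locating pin and pressed flush, and I handed the job in at about 24 s with the gripper still holding it down. I swung the latch to about 1.57 rad, opened the lid to about 1.88 rad and lifted the block out by its handle. I then rested it on the pin tip about 1 cm off, slid it until the socket dropped over the pin, and pressed it down.

**Flush check:** the tool came down 13.7 mm from first contact on the pin tip, against the pin's 14 mm. It stayed at 146.2–146.3 mm while the wrist reading rose from 10 to 16.7 N. With the block's weight that is about 21–22 N, against the 14 N needed. A side force of about 6 N remained at the wrist.

**Rest of the bench:** the last picture showed the case open and the latch clear. The network positions for the bystanders matched the first ones within a few mm. It missed the vial in the scene view, reporting the amber bottle's and the flask's places instead. The top view and the picture show it where it was.

**Slide:** it stuck at first under too much downward push, and went through once I lightened it.

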